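# Lock the dose adjuster of the icing depositor

### The job

Lock the dose setting on the bench adjuster: swing the barrel by its upper handle until its notch faces the sliding bolt and push the bolt fully home into the notch so that the barrel is held still. Then, with the bolt holding it, push the knurled lock ring round by its lower bar, clockwise seen from above, as far as it will go. Finally draw the bolt back until it is clear of the barrel, leaving barrel and ring as they are, and do not disturb the cakes and utensils standing around.

Things in the scene. Friction and masses are not known exactly. Their poses are not given: they have to be found in the camera images.
- adjuster: the fixed adjuster: white round housing, 88 mm across, its top at z = 40 mm, carrying the lock ring and above it the steel barrel, which turn about its upright z axis. Origin on that axis at bench level; +y points along the bolt guide. A pipe stub (below z = 40 mm) points to +x. The barrel's disc (z = 60 to 78 mm) reaches 54 mm from the axis; its top is at z = 96 mm
- guide (a point): top middle of the bolt guide's rear bridge, 202 mm from the axis along the adjuster's +y, z = 84 mm. The guide is a white pedestal 36 mm wide with a steel channel, from y = 109 to 207 mm in the adjuster's frame, crossed by two bridges with tops at z = 84 mm: front y = 109 to 136 mm, rear y = 197 to 207 mm
- barrel (a joint): turn of the barrel in rad, positive anticlockwise from above; at 0 its notch faces the bolt and its handle points along the adjuster's -y. Range -1.1 to 1.1. Light friction (about 0.12 N m), stays where it is left; it carries the ring along when it is turned
- lock_ring (a joint): turn of the lock ring relative to the barrel in rad, growing clockwise from above: 0 slack, 1.5 tight (firm stop). Its friction on the barrel is about 0.3 N m, more than the barrel's own, so an unheld barrel turns with the ring instead. At 0 its bar stands 120 degrees anticlockwise of the barrel's handle, at 1.5 34 degrees
- barrel_handle (a point): point on the barrel's handle 74 mm from the axis: a steel bar 12 mm wide and 12 mm high (z = 62 to 74 mm) running radially out to 100 mm from the axis, with a small black end ball 18 mm across; it lies opposite the notch
- notch (a point): mouth of the only notch in the barrel's disc, 20 mm wide and about 17 mm deep, 47.5 mm from the axis; the bolt must point into it
- ring_wing (a point): point on the lock ring's bar 74 mm from the axis: a dark steel bar 12 mm wide and 13 mm high (z = 44 to 57 mm) running radially out to 100 mm from the axis, lower than the barrel's handle. The knurled ring itself is 88 mm across, just under the barrel's disc
- bolt_pin (a point): middle (z = 97 mm) of the bolt's upright pin, 14 mm across, from z = 76 mm to its black ball top at z = 124 mm. It slides only along the adjuster's y axis between the bridges: y = 145 mm with the bolt fully home in the notch, beyond 165 mm clear of the barrel, 190 mm at the end of its travel. To be pushed along or pinched
- bolt_nose (a point): rounded tip of the bolt, 111 mm ahead of its pin towards the barrel. The bolt is a loose steel bar 166 mm long, 16 mm wide, 14 mm high, 0.25 kg, sliding with slight friction in its channel. The nose centres a barrel that is up to about 0.1 rad off; home, it leaves the barrel about 0.1 rad of play each way
- cake_a_mid (a point): small cake in a brown paper case, 69 mm across, 78 mm high, loose; bystander, its centre half-way up
- cake_b_mid (a point): small cake in a brown paper case, 69 mm across, 78 mm high, loose; bystander, its centre half-way up
- cake_c_mid (a point): small cake in a brown paper case, 69 mm across, 78 mm high, loose; bystander, its centre half-way up
- shaker_mid (a point): tall metal shaker, 56 mm across, 150 mm high, loose; bystander, its centre half-way up
- nozzle_mid (a point): steel piping nozzle, a cone 38 mm across and 50 mm high, loose; bystander, its centre half-way up
- cutter_mid (a point): steel ring cutter, 72 mm across, 35 mm high, loose; bystander, its centre half-way up
- palette_grip (a point): palette knife lying on the bench, 240 mm long, loose; bystander, a point on its handle
Not all that is in view belongs to the job. What is shaped like the part that bears bolt_pin but purple is not meant.

How it is judged:
On the way, in this order (a step that is already met when the one before it is completed fails the run):
1. the bolt is fully home in the barrel's notch (y of bolt_pin in the frame of adjuster below 0.15 m and value of joint barrel between -0.14 and 0.14 rad), for 0.2 s.
2. the ring is tight while the bolt still holds the barrel (value of joint lock_ring above 1.42 rad and y of bolt_pin in the frame of adjuster below 0.152 m and value of joint barrel between -0.14 and 0.14 rad), for 0.2 s.
At the end, for the whole second after the job is handed in: The lock ring is tight (over 1.42 rad), the barrel is within 0.14 rad of notch-to-bolt, the bolt is drawn back and at rest with its pin beyond y = 165 mm of the adjuster, and every bystander is within 30 mm of its start (value of joint lock_ring above 1.42 rad and y of bolt_pin in the frame of adjuster above 0.165 m and value of joint barrel between -0.14 and 0.14 rad and linear speed of bolt below 0.02 m/s and distance of each of cake_a_mid, cake_b_mid, cake_c_mid, shaker_mid, nozzle_mid, cutter_mid, palette_grip from where it was at the start of the episode below 0.03 m); the robot touches nothing.
It fails at once if a cake or utensil is pushed more than 30 mm (not (distance of each of cake_a_mid, cake_b_mid, cake_c_mid, shaker_mid, nozzle_mid, cutter_mid, palette_grip from where it was at the start of the episode below 0.03 m)).
It fails at once if a cake, the shaker or the nozzle is tipped over (angle between any of cake_a_mid, cake_b_mid, cake_c_mid, shaker_mid, nozzle_mid's own z axis and vertical above 0.6 rad).
It also fails if it takes over 61 s, if anything falls off the work surface, if the arm or the gripper's body presses on something with over 40 N, if the wrist force passes 120 N, or if a joint passes its speed limit or range.

### The arm

A 6-joint arm with a two-finger parallel gripper is mounted at the origin on the work surface. World frame = base frame: x ahead of the robot, y to its left, z up, the work surface at z = 0. Lengths are in m, angles in rad, forces in N, time in s.
With the tool pointing down it reaches from about 0.375 to 0.825 m from the base axis. Payload 5.5 kg.
Tool frame: the origin (TCP) lies at the centre of the arm's flange, where the gripper is bolted on; the fingertips stand 173 mm ahead of it and the grasp point (between the pads) lies 155 mm ahead of it (ctrl.grip_point_offset is the distance from the TCP to the grasp point, in m); z points along the fingers, y is the line along which they close (so a half turn about z gives the same grasp; the last joint's range is limited). The gripper opens to 85 mm and grips with 20 to 120 N. Pads are 22 mm wide; open, the fingers measure 114 mm over their backs; the gripper's body (76 mm by 85 mm) begins 54 mm behind the grasp point. The pads swing forward as they close: fully open they stand 13 mm farther back than shut.
Start: joints at [1.119, 0.314, -0.047, 1.21, 0, 1.571], TCP at [0.262, 0.54, 0.405] pointing down, gripper open.
Joint ranges: [-2.67, 2.67], [-0.69, 1.73], [-1.03, 1.25], [-2.08, 2.16], [-1.42, 1.45], [-3.14, 3.14]. Speed limits (rad/s): [2.39, 2.39, 3.01, 3.14, 3.14, 3.14].

### API

Orientations are given as a rotation vector (axis times angle).
In Python, from rig import ctrl, eyes gives the robot as it stands. The module is installed in compiled form; this text tells all that it offers. Calls block until the motion is done:
- ctrl.move_to(position, orientation): joint-space move of the TCP to a pose.
- ctrl.servo_line(position, attitude=None, rate=0.15): straight line of the TCP; attitude=None keeps the orientation; rate is the mean speed in m/s.
- ctrl.move_j(angles): joint-space move.
- ctrl.gripper_to(opening): opening from 0.0 (shut) to 1.0 (fully open); the grip force is fixed at half the most; returns when the fingers have stopped.
- ctrl.sleep(seconds).
- ctrl.ik(position, orientation): joint angles nearest the present ones, or None.
- ctrl.observe(): the state.
- eyes.capture(name): name is "side" or "top"; returns a dict with "pixels" (480x640x3 uint8, red, green, blue), "range_z" (480x640 float32, m along the optical axis (not along the pixel's ray), 0 where there is no reading), "vertical_fov" (degrees; the focal length in pixels is half the picture's height over the tangent of half this angle, whatever the lens; pixels are square), "cx", "cy" (the principal point, pixels), "view" (4x4, takes a point from world to camera coordinates). Camera axes: x right, y down, z forward; pixel columns grow to the right and rows downward; lengths in m; the calibration is good to about 2 mm. A picture is of the moment at which its call begins.
A pose or a line that the arm cannot do raises ctrl.MotionError and nothing moves.
- ctrl.job_done(): hands the job in; it is judged then, once.
The state is a dict: "clock": time; "q": joint angles; "joint_velocities": joint speeds; "effort": joint torques, N m; "tool_pos": TCP position; "ee_rot": TCP orientation; "contact_force": force on the tool from outside, world axes, zero at the start; "torque": the same for the moment, N m; "finger_gap": opening from 0.0 (shut) to 1.0 (fully open); "gripper_force": force on a finger pad.
Only numpy, scipy, OpenCV 4.12 (cv2) and the standard library are available. Lean on these libraries where they do the work, as an engineer would, in place of code of your own. Each camera call takes 0.05 s, during which the arm holds its last target. There are 200 camera calls.

## Working session

There is one attempt and no reset: what is moved stays moved. The work goes in short steps, each a Python script; the robot and the scene stay as the last script left them, time stands still between calls to the robot, and variables do not carry over. Pictures are saved under pics/ and viewed, at most 10 in all, crops included, and the job is handed in when it is done.

```bash
mkdir -p pics; cat > h.py <<'E'
import numpy as np, cv2
from rig import ctrl, eyes
def cap(n):
    d=eyes.capture(n); f=240/np.tan(np.radians(d["vertical_fov"])/2); return d,f
def cloud(d,f):
    v,u=np.mgrid[0:480,0:640]; z=d["range_z"]
    P=np.stack([(u-d["cx"])/f*z,(v-d["cy"])/f*z,z,np.ones_like(z)],-1)
    W=P@np.linalg.inv(d["view"]).T; W[z==0]=np.nan; return W[...,:3]
E
python3 - <<'E'
from h import *
for n in("top","side"):
    d,f=cap(n); cv2.imwrite(f"pics/{n}0.png",d["pixels"][...,::-1]); np.savez(f"{n}0.npz",W=cloud(d,f),px=d["pixels"])
    print(n,f,d["cx"],d["cy"],np.linalg.inv(d["view"]).round(3).tolist())
s=ctrl.observe();print(s["clock"],s["ee_rot"],ctrl.grip_point_offset)
E
```

```text
top 623.8150078207509 319.6338525267978 231.74159280772878 [[0.009, -0.999, 0.039, 0.475], [-1.0, -0.009, -0.009, 0.013], [0.009, -0.039, -0.999, 1.527], [0.0, 0.0, 0.0, 1.0]]
side 536.654412255659 327.42781428293114 239.9821264798876 [[0.812, -0.279, 0.513, -0.086], [-0.584, -0.422, 0.694, -0.831], [0.023, -0.863, -0.505, 0.707], [0.0, 0.0, 0.0, 1.0]]
0.1 [-7.03630078e-01 -3.06143835e+00  2.35319831e-03] 0.1547
```

View pics/top0.png

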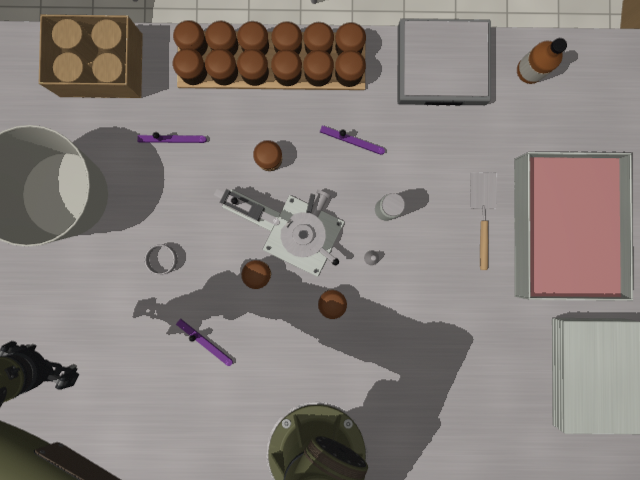

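View pics/side0.png

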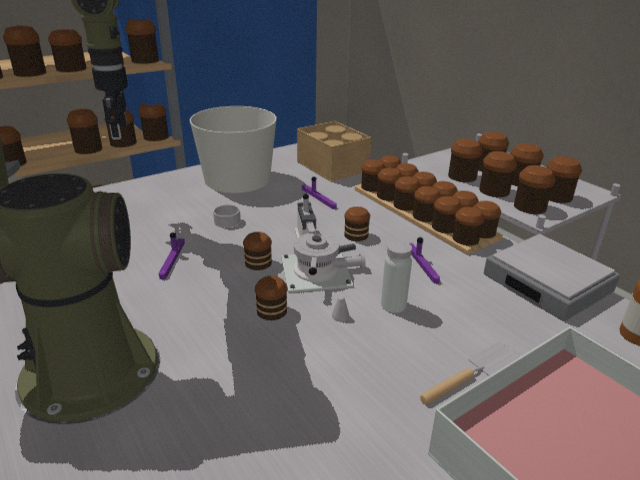

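```bash
python3 - <<'E'
from h import *
t=np.load("top0.npz"); W=t["W"]; 
c=t["px"][165:315,205:405,::-1]; cv2.imwrite("pics/c1.png",cv2.resize(c,(800,600),interpolation=cv2.INTER_CUBIC))
s=np.load("side0.npz"); c2=s["px"][180:330,230:430,::-1]; cv2.imwrite("pics/c2.png",cv2.resize(c2,(800,600),interpolation=cv2.INTER_CUBIC))
for u,v in [(303,234),(236,201),(335,262),(345,254),(325,195),(268,154),(256,272),(332,302),(391,206),(371,257),(160,258)]:
    print((u,v),np.nanmedian(W[v-1:v+2,u-1:u+2].reshape(-1,3),0).round(3))
E
```

```text
(303, 234) [0.525 0.038 0.096]
(236, 201) [0.597 0.19  0.123]
(335, 262) [ 0.461 -0.036  0.075]
(345, 254) [ 0.481 -0.063  0.002]
(325, 195) [ 0.621 -0.012  0.037]
(268, 154) [0.712 0.122 0.078]
(256, 272) [0.437 0.147 0.076]
(332, 302) [ 0.369 -0.03   0.077]
(391, 206) [ 0.587 -0.157  0.152]
(371, 257) [ 0.474 -0.123  0.048]
(160, 258) [0.467 0.388 0.001]
```

View pics/c1.png

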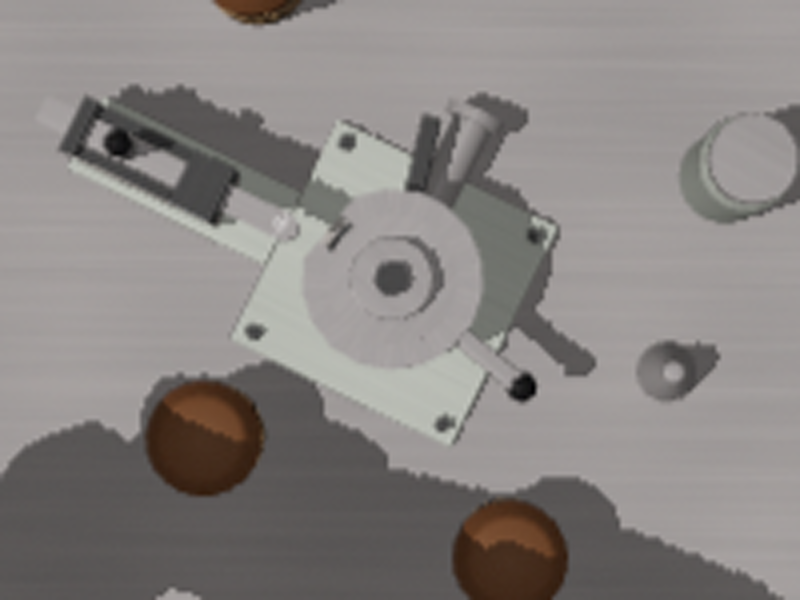

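View pics/c2.png

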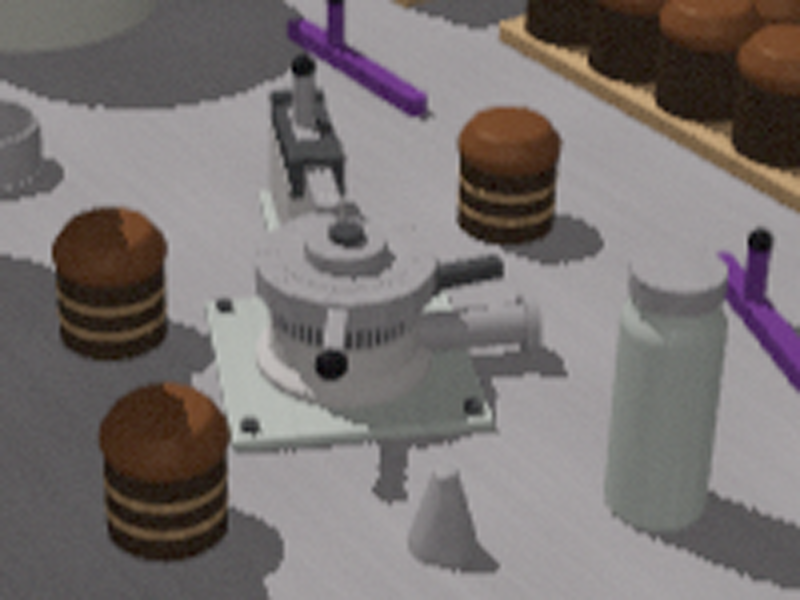

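Crop 1 shows the axis at crop px (393,278), the handle ball at (521,386), the ring bar at (425,150), and the bolt pin ball at (119,143). The barrel is about -0.27 rad off. The side view agrees, and there is clear space around the handle. Next I refine these from the depth data.

```bash
cat > geo.py <<'E'
from h import *
from scipy.optimize import least_squares
def geo(W,px):
    A0=np.array([.525,.038]); m=np.isfinite(W).all(-1); P=W[m]; C=px[m].astype(int)
    r=np.hypot(*(P[:,:2]-A0).T)
    D=P[(r<.065)&(abs(P[:,2]-.078)<.005)]
    rr=np.hypot(*(D[:,:2]-A0).T); 
    e=D[rr>.046]   # rim: take outermost by angle
    a=np.arctan2(*(e[:,:2]-A0).T[::-1]); b=(a*12//np.pi).astype(int)
    rim=[];
    for k in set(b):
        q=e[b==k]; rim.append(q[np.argmax(np.hypot(*(q[:,:2]-A0).T))][:2])
    rim=np.array(rim)
    s=least_squares(lambda p:np.hypot(rim[:,0]-p[0],rim[:,1]-p[1])-p[2],[*A0,.054],loss="soft_l1",f_scale=.002).x
    hub=P[(r<.04)&(abs(P[:,2]-.096)<.004)]
    ball=P[(P[:,2]>.108)&(P[:,2]<.13)&(np.hypot(P[:,0]-.594,P[:,1]-.18)<.05)]
    br=P[(abs(P[:,2]-.084)<.004)&(np.hypot(P[:,0]-.6,P[:,1]-.19)<.09)]
    h=P[(abs(P[:,2]-.072)<.006)&(r>.06)&(r<.112)&(P[:,0]<.5)&(P[:,1]<.05)]
    w=P[(abs(P[:,2]-.056)<.006)&(r>.058)&(r<.105)&(P[:,0]>.53)&(P[:,1]<.06)]
    mid=lambda q:((q.max(0)+q.min(0))/2).round(4)
    print("rim",s.round(4),len(rim),"hub",mid(hub),len(hub))
    for n,q in (("pin",ball),("bridge",br),("handle",h),("wing",w)):
        if len(q)==0: print(n,"none"); continue
        c=q.mean(0); v=c[:2]-s[:2]; print(n,len(q),c.round(4),"ang",np.degrees(np.arctan2(v[1],v[0])).round(1),"r",np.hypot(*v).round(4))
if __name__=="__main__":
    for n in("top0","side0"):
        t=np.load(n+".npz"); geo(t["W"],t["px"])
E
python3 geo.py
```

```text
rim [0.5252 0.0397 0.0522] 23 hub [0.5253 0.0396 0.096 ] 146
pin 41 [0.5993 0.1947 0.1216] ang 64.5 r 0.1717
bridge 325 [0.5895 0.1737 0.0835] ang 64.4 r 0.1485
handle 83 [ 0.4719 -0.0256  0.0741] ang -129.2 r 0.0843
wing 85 [0.6019 0.0224 0.0571] ang -12.8 r 0.0786
rim [0.5229 0.0369 0.0537] 22 hub [0.5221 0.0359 0.0955] 40
pin 37 [0.5955 0.1894 0.1168] ang 64.5 r 0.1689
bridge 116 [0.5827 0.1621 0.0832] ang 64.4 r 0.1387
handle 92 [ 0.4685 -0.0307  0.0724] ang -128.8 r 0.0868
wing 69 [0.6005 0.0168 0.0548] ang -14.5 r 0.0802
```

```bash
cat >> h.py <<'E'
from scipy.spatial.transform import Rotation as Rn
A=np.array([.524,.038]); PHI=64.5
def rv(th):
    c,s=np.cos(np.radians(th)),np.sin(np.radians(th))
    return Rn.from_matrix(np.array([[-s,c,0],[c,s,0],[0,0,-1]])).as_rotvec()
def pol(r,a,z,dt=0):  # world angle a deg, tangential offset dt (+ anticlockwise)
    a=np.radians(a); return np.array([*(A+r*np.array([np.cos(a),np.sin(a)])+dt*np.array([-np.sin(a),np.cos(a)])),z])
def st(t=""):
    s=ctrl.observe(); print(t,"t%.1f"%s["clock"],"gap%.3f"%s["finger_gap"],"F",np.round(s["contact_force"],1),"p",np.round(s["tool_pos"],4),"q6 %.2f"%s["q"][5]); return s
E
python3 - <<'E'
from h import *
for nm,p,ths in (("handle",pol(.078,-129,.223),(-39,141)),("h0",pol(.078,-115.5,.223),(-25.5,154.5)),("pin",pol(.170,64.5,.262),(-25.5,154.5)),("wing0",pol(.088,5,.222),(5,95,-85,185)),("wing1",pol(.088,-80,.222),(-80,10,100,-170))):
    for th in ths:
        q=ctrl.ik(p,rv(th)); print(nm,th,None if q is None else np.round(q,2))
E
```

```text
handle -39 [-0.05  0.24 -0.6   0.73  0.    2.2 ]
handle 141 [-0.05  0.24 -0.6   0.73  0.   -0.94]
h0 -25.5 [-0.07  0.27 -0.56  0.74  0.    1.95]
h0 154.5 [-0.07  0.27 -0.56  0.74  0.   -1.19]
pin -25.5 [ 0.31  0.45 -0.18  0.94  0.    2.33]
pin 154.5 [ 0.31  0.45 -0.18  0.94  0.   -0.82]
wing0 5 [ 0.07  0.47 -0.26  0.84 -0.    1.56]
wing0 95 [ 0.07  0.47 -0.26  0.84  0.   -0.01]
wing0 -85 [ 0.07  0.47 -0.26  0.84 -0.    3.13]
wing0 185 [ 0.07  0.47 -0.26  0.84  0.   -1.58]
wing1 -80 [-0.09  0.35 -0.45  0.78 -0.    2.88]
wing1 10 [-0.09  0.35 -0.45  0.78  0.    1.31]
wing1 100 [-0.09  0.35 -0.45  0.78  0.   -0.26]
wing1 -170 [-0.09  0.35 -0.45  0.78  0.   -1.84]
```

```bash
python3 - <<'E'
from h import *
ctrl.gripper_to(.55)
ctrl.move_to(pol(.078,-129,.32),rv(-39)); st("above")
ctrl.servo_line(pol(.078,-129,.225),rate=.12); st("down")
ctrl.gripper_to(0); st("pinch")
for a in (-124.5,-120,-115.5):
    ctrl.servo_line(pol(.078,a,.225),rv(a+90),rate=.05)
st("arc")
ctrl.gripper_to(.5); st("open")
ctrl.servo_line(pol(.078,-115.5,.32),rate=.15); st("up")
d,f=cap("top"); from geo import geo; geo(cloud(d,f),d["pixels"])
E
```

```text
above t2.7 gap0.551 F [ 0.2  1.  -0.7] p [ 0.4752 -0.022   0.3202] q6 2.20
down t3.7 gap0.546 F [ 1.6 -1.  -0.3] p [ 0.4753 -0.0226  0.2256] q6 2.20
pinch t4.1 gap0.125 F [-0.6 -1.1  5.4] p [ 0.4754 -0.0227  0.2258] q6 2.20
arc t4.9 gap0.125 F [-0.6 -1.1  7.7] p [ 0.4909 -0.0325  0.2258] q6 1.95
open t5.3 gap0.502 F [0.4 0.6 0.1] p [ 0.4902 -0.0323  0.2247] q6 1.95
up t6.1 gap0.494 F [ 0.2 -0.   0.2] p [ 0.49   -0.0324  0.3193] q6 1.95
rim [0.5256 0.0404 0.0517] 15 hub [0.5252 0.0442 0.0959] 119
pin 40 [0.5994 0.1948 0.1219] ang 64.4 r 0.1711
bridge 328 [0.5912 0.1778 0.0834] ang 64.5 r 0.1522
handle none
wing 74 [0.603  0.0396 0.0573] ang -0.6 r 0.0774
```

```bash
python3 - <<'E'
from h import *
th=-25.5
ctrl.move_to(pol(.170,PHI,.35),rv(th)); st("above")
ctrl.servo_line(pol(.170,PHI,.263),rate=.12); st("down")
ctrl.gripper_to(0); st("pinch")
for r in (.160,.152,.147,.145):
    ctrl.servo_line(pol(r,PHI,.263),rate=.05); st(r)
d,f=cap("side"); cv2.imwrite("pics/s1.png",cv2.resize(d["pixels"][160:310,230:430,::-1],(800,600)))
E
```

```text
above t7.1 gap0.498 F [1.1 0.  0.4] p [0.5967 0.1905 0.3493] q6 2.33
down t8.0 gap0.501 F [-0.8 -0.6  0.5] p [0.5976 0.1913 0.2638] q6 2.33
pinch t8.4 gap0.155 F [-0.  -1.1  5. ] p [0.5977 0.1916 0.264 ] q6 2.33
0.16 t8.7 gap0.150 F [0.2 1.  6.7] p [0.5932 0.1823 0.264 ] q6 2.31
0.152 t9.1 gap0.154 F [0.9 1.5 6.4] p [0.5897 0.1749 0.264 ] q6 2.30
0.147 t9.3 gap0.149 F [0.4 1.9 7.2] p [0.5876 0.1705 0.264 ] q6 2.30
0.145 t9.6 gap0.148 F [2.  2.  6.7] p [0.5868 0.1689 0.264 ] q6 2.30
```

View pics/s1.png

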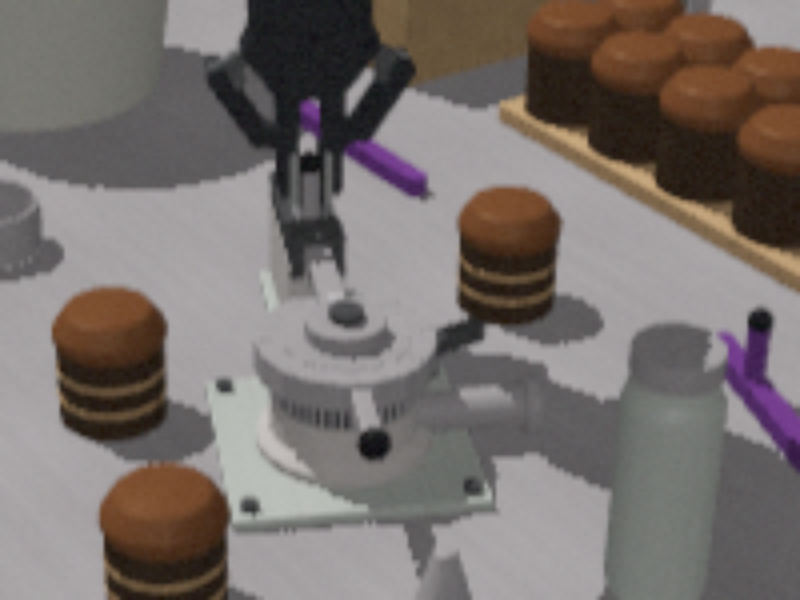

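The pin at (310,170) is held between the fingers, the nose reaches under the barrel rim at about (335,290), and the handle ball has swung to (375,443). I push on until the bolt bottoms out.

```bash
python3 - <<'E'
from h import *
u=np.array([np.cos(np.radians(PHI)),np.sin(np.radians(PHI))])
r=.145
while r>.136:
    r-=.001; ctrl.servo_line(pol(r,PHI,.263),rate=.03)
    F=ctrl.observe()["contact_force"][:2]@u; print(round(r,3),round(F,1))
    if F>18: break
ctrl.sleep(.3); st()
ctrl.gripper_to(.5)
ctrl.servo_line(pol(r,PHI,.35),rate=.15); st("up")
d,f=cap("top"); W=cloud(d,f)
P=W[np.isfinite(W).all(-1)]; b=P[(P[:,2]>.108)&(P[:,2]<.13)&(np.hypot(P[:,0]-.587,P[:,1]-.17)<.04)]
print(len(b),b.mean(0) if len(b) else "")
E
```

```text
0.144 3.5
0.143 3.6
0.142 3.0
0.141 2.5
0.14 4.1
0.139 6.1
0.138 7.4
0.137 9.5
0.136 10.6
 t12.2 gap0.148 F [ 3.4 10.9  4.8] p [0.584  0.1627 0.2646] q6 2.28
up t13.3 gap0.501 F [-0.1  0.5 -0.4] p [0.5822 0.1607 0.3493] q6 2.29
0
```

```bash
python3 - <<'E'
from h import *
Z=.219;R=.085
ctrl.gripper_to(0)
ctrl.move_to(pol(R,4.5,.34,.038),rv(94.5)); st("above")
d,f=cap("top"); W=cloud(d,f); cv2.imwrite("pics/t2.png",cv2.resize(d["pixels"][165:315,205:405,::-1],(800,600)))
P=W[np.isfinite(W).all(-1)]; b=P[(P[:,2]>.108)&(P[:,2]<.13)&(np.hypot(P[:,0]-.587,P[:,1]-.17)<.03)]
v=b.mean(0)[:2]-[.5252,.0397] if len(b) else 0; print(len(b),np.hypot(*v) if len(b) else "")
E
```

```text
above t15.7 gap0.003 F [-0.1 -0.5  0.1] p [0.6057 0.0826 0.34  ] q6 0.06
0
```

View pics/t2.png

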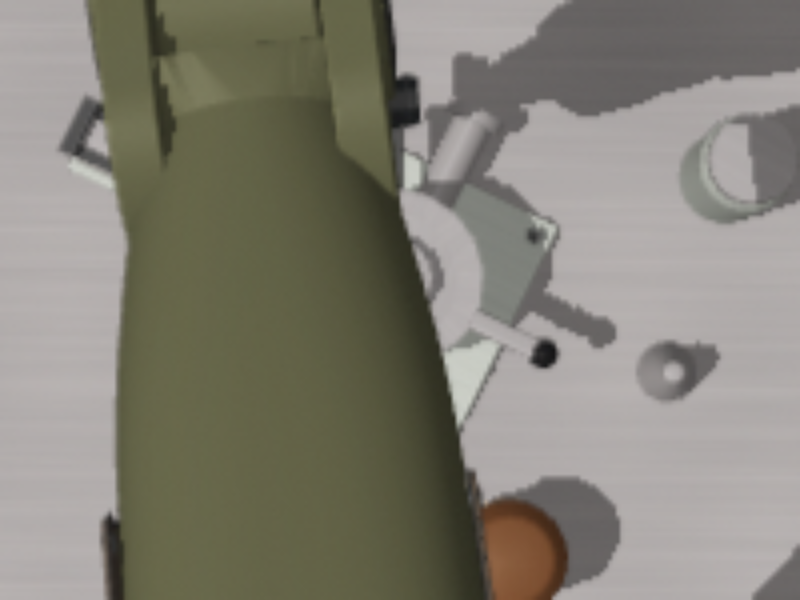

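The arm hides the pin in the top view. The handle ball at (545,354) puts the barrel near 0. I check the pin with the side camera's depth.

```bash
python3 - <<'E'
from h import *
d,f=cap("side"); W=cloud(d,f)
m=np.isfinite(W).all(-1)&(W[...,2]>.1)&(W[...,2]<.13)&(np.hypot(W[...,0]-.585,W[...,1]-.168)<.03)
b=W[m]; v,u=np.nonzero(m); print(len(b), u.mean() if len(b) else 0, v.mean() if len(b) else 0)
if len(b): c=b[b[:,2]>.11].mean(0); print(c, np.hypot(*(c[:2]-[.5225,.0365])), "r; start was .1689 in the same measure")
E
```

```text
53 307.1132075471698 202.67924528301887
[0.58311944 0.16282606 0.11735088] 0.14011776810476215 r; start was .1689 in the same measure
```

The bolt is home. Next is the ring.

```bash
python3 - <<'E'
from h import *
Z=.219;R=.085
ctrl.servo_line(pol(R,4.5,Z,.038),rate=.15); st("down")
ctrl.servo_line(pol(R,4.5,Z,.024),rv(94.5),rate=.06); st("near")
a=4.5
while a>-92:
    a-= 6 if a>-68 else 1.5
    ctrl.servo_line(pol(R,a,Z,.021),rv(a+90),rate=.07)
    s=ctrl.observe(); t=np.radians(a); F=np.array(s["contact_force"][:2])@[-np.sin(t),np.cos(t)]
    v=np.array(s["tool_pos"][:2])-A; print(round(a,1),"F%.1f"%F,"act %.1f"%(np.degrees(np.arctan2(v[1],v[0]))-np.degrees(np.arctan2(.021,R))),"t%.1f"%s["clock"])
    if F>22 or s["clock"]>42: break
ctrl.sleep(.3); st()
E
```

```text
down t16.8 gap0.001 F [ 0.4 -0.1  0.1] p [0.6063 0.0826 0.2199] q6 0.06
near t17.2 gap-0.003 F [-0.   0.4 -0. ] p [0.6071 0.068  0.2195] q6 0.03
-1.5 F-0.8 act -1.5 t17.5
-7.5 F0.4 act -7.3 t17.8
-13.5 F1.8 act -13.3 t18.1
-19.5 F2.5 act -19.4 t18.4
-25.5 F0.9 act -25.4 t18.6
-31.5 F1.5 act -31.4 t18.9
-37.5 F0.4 act -37.4 t19.2
-43.5 F1.8 act -43.4 t19.5
-49.5 F1.9 act -49.4 t19.8
-55.5 F0.1 act -55.5 t20.1
-61.5 F1.4 act -61.4 t20.3
-67.5 F-0.1 act -67.4 t20.6
-73.5 F0.5 act -73.5 t20.9
-75.0 F2.7 act -74.7 t21.1
-76.5 F2.4 act -76.4 t21.4
-78.0 F3.6 act -78.0 t21.6
-79.5 F2.2 act -79.5 t21.9
-81.0 F1.9 act -81.1 t22.1
-82.5 F2.8 act -82.5 t22.4
-84.0 F2.2 act -84.0 t22.6
-85.5 F3.4 act -85.6 t22.9
-87.0 F3.2 act -87.0 t23.1
-88.5 F4.1 act -88.4 t23.4
-90.0 F6.5 act -89.3 t23.6
-91.5 F9.0 act -90.1 t23.9
-93.0 F12.6 act -90.9 t24.1
 t24.4 gap0.001 F [12.7  2.  -2.1] p [ 0.5438 -0.048   0.2204] q6 1.53
```

```bash
python3 - <<'E'
from h import *
Z=.219;R=.085
a=-93
for a in (-94.5,-96):
    ctrl.servo_line(pol(R,a,Z,.021),rv(a+90),rate=.07)
    s=st(a); v=np.array(s["tool_pos"][:2])-A; print("act %.1f"%(np.degrees(np.arctan2(v[1],v[0]))-np.degrees(np.arctan2(.021,R))))
ctrl.sleep(.3)
# back off and up
ctrl.servo_line(pol(R,-90,Z,.035),rate=.08)
ctrl.servo_line(pol(R,-90,.33,.035),rate=.15); ctrl.move_to(pol(.2,20,.36),rv(0)); st("up")
d,f=cap("top"); W=cloud(d,f); cv2.imwrite("pics/t3.png",cv2.resize(d["pixels"][165:315,205:405,::-1],(800,600)))
d,f=cap("side"); np.savez("side3.npz",W=cloud(d,f),px=d["pixels"]); np.savez("top3.npz",W=W)
E
```

```text
-94.5 t24.7 gap0.002 F [15.3  1.6 -3.5] p [ 0.5427 -0.0485  0.2209] q6 1.56
act -91.7
-96 t24.9 gap-0.002 F [18.8  0.9 -2.9] p [ 0.5416 -0.049   0.2216] q6 1.58
act -92.4
up t27.5 gap0.002 F [ 0.2 -0.3 -0.2] p [0.7113 0.1057 0.3588] q6 1.72
```

View pics/t3.png

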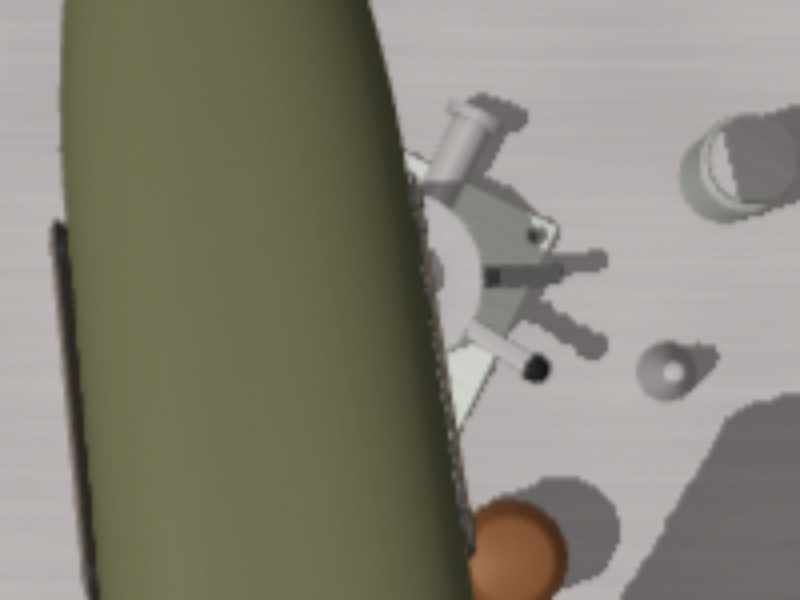

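The wing bar ends at (562,272) and the handle ball is at (537,369), about 34 degrees apart. I measure both from the cloud.

```bash
python3 - <<'E'
import numpy as np
for n,A in(("top3",[.5252,.0397]),("side3",[.5225,.0365])):
    W=np.load(n+".npz")["W"]; P=W[np.isfinite(W).all(-1)]; v=P[:,:2]-A; r=np.hypot(*v.T); a=np.degrees(np.arctan2(v[:,1],v[:,0]))
    for nm,z,lo,hi in(("handle",.072,-135,-105),("wing",.056,-100,-72)):
        m=(r>.062)&(r<.1)&(abs(P[:,2]-z)<.005)&(a>lo)&(a<hi); print(n,nm,m.sum(),a[m].mean().round(1),np.median(a[m]).round(1))
    b=P[(P[:,2]>.11)&(P[:,2]<.13)&(np.hypot(P[:,0]-.585,P[:,1]-.165)<.03)]
    if len(b): print("pin",np.hypot(*(b.mean(0)[:2]-A)))
E
```

```text
top3 handle 62 -121.2 -121.4
top3 wing 70 -87.1 -87.0
side3 handle 54 -121.4 -121.4
side3 wing 73 -88.2 -88.9
pin 0.14018925893280465
```

```bash
python3 - <<'E'
from h import *
ctrl.gripper_to(.5)
ctrl.move_to(pol(.142,PHI,.35),rv(-25.5)); st()
ctrl.servo_line(pol(.142,PHI,.264),rate=.12)
ctrl.gripper_to(0); st("pinch")
for r in(.15,.165,.181):
    ctrl.servo_line(pol(r,PHI,.264),rate=.05); st(r)
ctrl.sleep(.3); ctrl.gripper_to(.5); ctrl.servo_line(pol(.181,PHI,.36),rate=.12)
ctrl.move_j([1.119,.314,-.047,1.21,0,1.571]); st("away")
for n,A0 in(("top",[.5252,.0397]),("side",[.5225,.0365])):
    d,f=cap(n); W=cloud(d,f); cv2.imwrite(f"pics/{n}4.png",d["pixels"][...,::-1])
    P=W[np.isfinite(W).all(-1)]; v=P[:,:2]-A0; r=np.hypot(*v.T); a=np.degrees(np.arctan2(v[:,1],v[:,0]))
    for nm,z,lo,hi in(("handle",.072,-135,-105),("wing",.056,-100,-72)):
        m=(r>.062)&(r<.1)&(abs(P[:,2]-z)<.005)&(a>lo)&(a<hi); print(n,nm,m.sum(),a[m].mean().round(1))
    b=P[(P[:,2]>.11)&(P[:,2]<.13)&(np.hypot(P[:,0]-.595,P[:,1]-.19)<.05)]
    if len(b): print("pin",np.hypot(*(b.mean(0)[:2]-A0)))
E
```

```text
t28.7 gap0.502 F [ 0.2  0.6 -0.4] p [0.585  0.1666 0.3506] q6 2.29
pinch t29.9 gap0.153 F [ 0.9 -1.8  4. ] p [0.5858 0.1662 0.2651] q6 2.29
0.15 t30.2 gap0.151 F [-2.  -7.   9.9] p [0.5886 0.1723 0.265 ] q6 2.30
0.165 t30.7 gap0.151 F [-0.4 -4.1  6.6] p [0.5953 0.1867 0.265 ] q6 2.32
0.181 t31.1 gap0.149 F [-1.3 -3.1  7.9] p [0.602  0.2012 0.265 ] q6 2.34
away t34.5 gap0.497 F [-0.3  1.   0.3] p [0.2629 0.5395 0.4042] q6 1.57
top handle 67 -121.0
top wing 67 -86.6
pin 0.1809681440013661
side handle 61 -121.0
side wing 72 -87.7
pin 0.17876348802768047
```

View pics/top4.png

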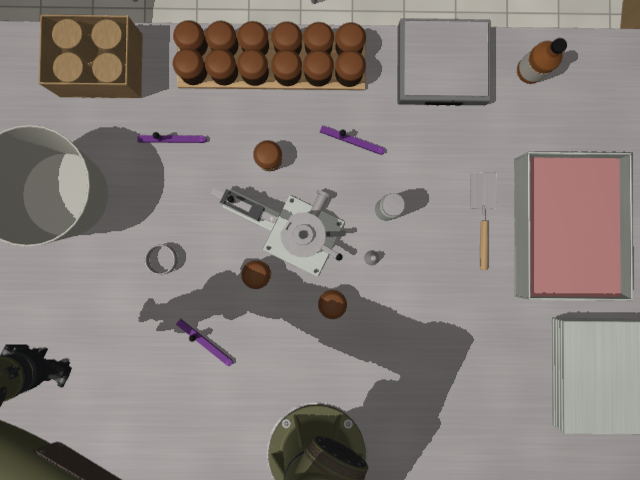

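The bolt pin is back at (232,199), the ring bar still sits 34 degrees from the handle, and the bystanders have not moved. I hand the job in.

```bash
python3 -c "
from rig import ctrl; print(ctrl.job_done())"
```

```text
the job is handed in; nothing more can be done
None
```

I handed the job in at about 35 s on the robot clock, well within the 61 s limit. By my camera measurements the ring is tight (about 1.5 rad), the barrel is about 0.1 rad off notch-to-bolt, the bolt pin is drawn back to about y = 180 mm, and no bystander visibly moved; the hand-in gave no verdict.

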